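# Clear the spanner and mount the valve block right way up

### The job

Somebody left a spanner lying across the valve fixture: clear it away first, laying it flat in the middle of the empty open tool tray. Then take the valve block, which stands upside down on its black coil housing, turn it right way up in two quarter turns, standing it on one end and letting go of it in between to take a fresh hold, and set it squarely on the middle of the fixture's pad, flat between the two end stops. Do not let the block drop or topple, and leave the other things on the bench where they are.

Things in the scene. Friction and masses are not known exactly. Their poses are not given: they have to be found in the camera images.
- fixture: Fixed steel fixture. Origin: centre of its underside on the bench, z up. Dark base plate 170 (x) x 110 (y) x 12 mm; on it a bright pad 102 (x) x 60 (y) mm, top 22 mm above the bench. At each x end of the pad a stop 50 mm wide (y), 8 mm thick, top at 32 mm, inner faces at x = -43 and +43 mm. The pad's two y sides are open.
- pad (a point): Centre of the top of the fixture's pad, 22 mm above the bench, axes as the fixture's.
- valve: Loose valve block, 0.6 kg: bright aluminium cuboid 80 (x) x 58 (y, grip across this) x 44 mm with a black coil housing 44 x 44 x 25 mm centred on its top. Starts upside down on the housing. Origin: centre of the housing's end face, on the bench at the start; z runs from there to the mounting face: up at the start, down at the end. Cuboid spans z = 25 to 69 mm. Its x ends are alike.
- mount_face (a point): Centre of the valve block's flat mounting face (the large aluminium face farthest from the coil housing, with four black port seals), at z = 69 mm in the valve frame; axes as the valve's.
- block_center (a point): Centre of the valve block's aluminium cuboid, at z = 47 mm in the valve frame; axes as the valve's.
- tray: Fixed open grey tool tray, empty, 230 (x) x 140 (y) x 38 mm high, walls and floor 4 mm. Origin: centre of its underside, on the bench; z up.
- spanner: The spanner to clear: flat steel, 180 mm long (x), 10 mm thick, 0.2 kg; handle 22 mm wide (y) from x = -55 to +58 mm, ring end 38 mm wide at -x, open jaw at +x. Origin: middle of the handle, on its underside; z up. Starts lying lengthwise on the fixture's two end stops, underside 32 mm above the bench.
- socket: Bystander: upright steel socket, diameter 34, 50 mm high. Origin: centre of its underside.
- fitting: Bystander: upright brass fitting, diameter 34, 46 mm high. Origin: centre of its underside.
- spanner_b: Bystander: a second spanner like the first, lying on the bench at the back. Leave it. Origin: mid-handle, underside.
- screwdriver: Bystander: screwdriver lying on the bench at the back. Origin: centre of its underside.
- can: Bystander: grey can, diameter 60, 90 mm high. Origin: centre of its underside.
- filter: Bystander: white oil filter cartridge, diameter 76, 112 mm high. Origin: centre of its underside.
- gauge: Bystander: round pressure gauge lying face up, diameter 60, 26 mm high. Origin: centre of its underside.

How it is judged:
On the way, in this order (a step that is already met when the one before it is completed fails the run):
1. the spanner lies flat in the tool tray, let go, while the valve block is not yet on the fixture (x of spanner in the frame of tray between -0.04 and 0.04 m and y of spanner in the frame of tray between -0.055 and 0.055 m and z of spanner in the frame of tray below 0.018 m and angle between spanner's own z axis and vertical below 0.15 rad and linear speed of spanner below 0.03 m/s and contact force between spanner and the fingers below 0.1 N and distance between mount_face and pad above 0.05 m), for 0.2 s.
2. the valve block stands on its end (or side), a quarter turn over, let go (angle between valve's own z axis and vertical between 1.45 and 1.69 rad and linear speed of valve below 0.03 m/s and contact force between valve and the fingers below 0.1 N), for 0.2 s.
At the end, for the whole second after the job is handed in: Spanner flat in the tray, mid-handle within 40 x 55 mm of its centre. Valve block coil up on the pad between the stops: face centre within 6 mm (fixture x), 8 mm (y) and 3 mm (height) of the pad centre, 0.06 rad of upright, lengthwise within 0.10 rad. Both released, at rest (x of spanner in the frame of tray between -0.04 and 0.04 m and y of spanner in the frame of tray between -0.055 and 0.055 m and z of spanner in the frame of tray below 0.018 m and angle between spanner's own z axis and vertical below 0.15 rad and linear speed of spanner below 0.03 m/s and contact force between each of spanner, valve and the fingers below 0.1 N and x of mount_face in the frame of pad between -0.006 and 0.006 m and y of mount_face in the frame of pad between -0.008 and 0.008 m and z of mount_face in the frame of pad between -0.003 and 0.003 m and angle between valve's own z axis and vertical above 3.08 rad and angle between the x axis of valve and the x axis of fixture, either way round below 0.1 rad and linear speed of valve below 0.02 m/s); the robot touches nothing.
It fails at once if the valve block is dropped or topples: it moves faster than 0.45 m/s with no finger touching it (linear speed of valve above 0.45 m/s and contact force between valve and the fingers below 0.05 N).
It fails at once if a bystander is moved by more than 40 mm (distance of any of socket, fitting, spanner_b, screwdriver, can, filter, gauge from where it was at the start of the episode above 0.04 m).
It also fails if it takes over 72 s, if anything falls off the work surface, if the arm or the gripper's body presses on something with over 40 N, if the wrist force passes 120 N, or if a joint passes its speed limit or range.

### The arm

A 6-joint arm with a two-finger parallel gripper is mounted at the origin on the work surface. World frame = base frame: x ahead of the robot, y to its left, z up, the work surface at z = 0. Lengths are in m, angles in rad, forces in N, time in s.
With the tool pointing down it reaches from about 0.25 to 0.775 m from the base axis. Payload 4 kg.
Tool frame: the origin (TCP) lies midway between the tips of the shut fingers; the grasp point (between the pads) lies 19 mm behind it (grip_point_offset is the distance from the TCP to the grasp point, in m); z points along the fingers, y is the line along which they close (so a half turn about z gives the same grasp; the last joint's range is limited). The gripper opens to 94 mm and grips with 3 to 60 N. Pads are 16 mm wide; open, the fingers measure 119 mm over their backs; the gripper's body (75 mm by 177 mm) begins 78 mm behind the grasp point.
Start: joints at [-1.389, 0.087, 1.371, -0, 1.684, -0.103], TCP at [0.155, -0.528, 0.206] pointing down, gripper open.
Joint ranges: [-3.1, 3.1], [-0.76, 2.03], [0.27, 2.55], [-1.08, 4.22], [0.17, 2.65], [-2.57, 2.57]. Speed limits (rad/s): [2.79, 2.79, 3.14, 3.14, 3.14, 3.14].

### API

Orientations are given as [roll, pitch, yaw] about the fixed x, y, z axes, in that order (R = Rz(yaw) Ry(pitch) Rx(roll)).
In Python, from bench import * gives the robot as it stands.
- The arm moves only by the tool carry_out, never from a script. Its argument "commands" is a list of rows, each a list of 6 numbers: the shift along the tool's x, y, z in m, then the turn, a rotation vector about the tool's x, y, z in rad. In form: [[tx, ty, tz, rx, ry, rz], ...]. A call has exactly 5 rows; each row is the pose to reach, as a shift and turn from the pose commanded when the call began, along the tool's axes at that moment; what a row does not reach only later rows make up. A row lasts 1/10 s, in which the tool goes at most 50 mm and 8.59 degrees, less where a joint would pass 70% of its speed; a pose out of reach is approached as far as the arm can. A call with a gripper value outside its range is refused whole. "jaw" is the opening, from 0 (shut) to 1 (fully open), set as the call begins (left out, the last holds). The fingers move at their own pace and stop on an object; the grip force is fixed at half the most. Time passes only in rows, so rows that repeat a pose let the fingers close, or fill a call up. It gives the time, the measured TCP pose, the force, the opening and the grip force at its end, in the units of the state.
- get_obs(): the state, without advancing time (a new reading comes with each control period).
- snapshot(name): name is "side" or "top"; returns a dict with "img" (420x560x3 uint8, red, green, blue), "range_z" (420x560 float32, m along the optical axis (not along the pixel's ray), 0 where there is no reading), "fx", "fy", "cx", "cy" (pixels), "R" (3x3) and "t" (3): a world point X has camera coordinates R X + t. Camera axes: x right, y down, z forward; pixel columns grow to the right and rows downward; lengths in m; the calibration is good to about 2 mm. A picture is of the moment at which its call begins.
- close_job(): hands the job in; it is judged then, once.
The state is a dict: "time": time; "joint_positions": joint angles; "qvel": joint speeds; "joint_torque": joint torques, N m; "tool_pos": TCP position; "ee_rot": TCP orientation; "wrist_force": force on the tool from outside, world axes, zero at the start; "wrist_torque": the same for the moment, N m; "width": finger opening in m; "finger_force": force on a finger pad.
Only numpy, scipy, OpenCV 4.12 (cv2) and the standard library are available. Lean on these libraries where they do the work, as an engineer would, in place of code of your own. Each camera call takes 0.05 s, during which the arm holds its last target. There are 200 camera calls.

## Working session

There is one attempt and no reset: what is moved stays moved. The work goes in short steps, Python scripts to look and compute and a tool call to move; the robot and the scene stay as the last step left them, time stands still between calls to the robot, and variables do not carry over. Pictures are saved under pics/ and viewed, at most 10 in all, crops included, and the job is handed in when it is done.

Besides the shell and the picture viewer there is one more tool, called after "Request:" by a JSON object that holds its "op" and its "data", one argument or row to a line. carry_out: Moves the arm, as the interface text tells. Its arguments: {"type":"object","properties":{"commands":{"type":"array","items":{"type":"array","items":{"type":"number"}}},"jaw":{"type":"number"}},"required":["commands"]}

```bash
ls; mkdir -p pics; python3 - <<'E'
from bench import *
import cv2,numpy as np
for n in("top","side"):
    s=snapshot(n); cv2.imwrite(f"pics/{n}0.png",s["img"][:,:,::-1]); np.savez(f"{n}0.npz",**s)
    print(n,s["fx"],s["fy"],s["cx"],s["cy"],s["R"].round(3).tolist(),s["t"])
print(get_obs())
E
```

```text
pics
top 437.5269203682107 437.5269203682107 277.7853034467195 210.15230805306084 [[-0.007, -1.0, -0.009], [-0.996, 0.008, -0.085], [0.085, 0.009, -0.996]] [0.12012883 0.57517367 1.23199601]
side 417.445627374821 417.445627374821 282.62071823133897 206.75603766144127 [[0.992, -0.125, 0.008], [-0.071, -0.606, -0.792], [0.104, 0.786, -0.61]] [-0.54877348  0.1708585   1.0185316 ]
{'time': 0.1, 'joint_positions': array([-1.38909044e+00,  8.78931844e-02,  1.37206621e+00, -6.28988982e-05,
        1.68364029e+00, -1.03115978e-01]), 'qvel': array([ 0.00041741, -0.00234066, -0.0035747 ,  0.00167538, -0.00229183,
        0.00087272]), 'joint_torque': array([ 2.77816325e-03, -3.41248512e+01, -3.03303838e+01,  7.18632806e-02,
        3.04062758e-02, -8.81608753e-05]), 'tool_pos': array([ 0.15441801, -0.52735859,  0.20443337]), 'ee_rot': array([-3.13958986e+00, -1.44408398e-04,  2.84814697e-01]), 'wrist_force': array([0.51252338, 0.227877  , 0.4661531 ]), 'wrist_torque': array([-0.0063656 , -0.00766341,  0.00373634]), 'finger_force': 0.0, 'width': 0.09406472892981323}
```

View pics/top0.png

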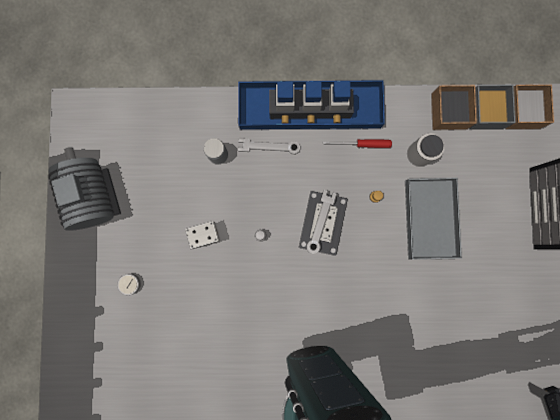

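View pics/side0.png

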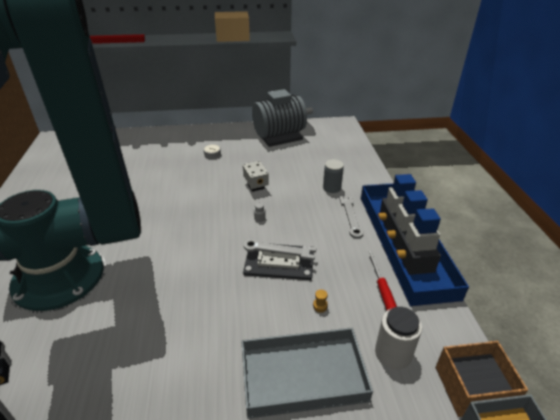

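The top view shows the spanner on the fixture at (322,222) with its ring near (313,246), the valve at (202,235), the tray at (433,218), the socket at (261,235) and the fitting at (377,196). The side view agrees with this layout. Next I'll measure from depth.

```bash
cat > h.py <<'E'
import numpy as np,cv2
from scipy.spatial.transform import Rotation as Ro
def cloud(s):
    z=s["range_z"].astype(float); v,u=np.mgrid[:420,:560]
    P=np.stack([(u-s["cx"])/s["fx"]*z,(v-s["cy"])/s["fy"]*z,z],-1)
    return (P-s["t"])@s["R"]          # R^T (p-t)
def rect(P,img,box,zlo,zhi,f=None):
    u0,v0,u1,v1=box; Q=P[v0:v1,u0:u1].reshape(-1,3); C=img[v0:v1,u0:u1].reshape(-1,3).astype(int)
    m=(Q[:,2]>zlo)&(Q[:,2]<zhi)
    if f is not None: m&=f(C)
    Q=Q[m]; (c,wh,a)=cv2.minAreaRect((Q[:,:2]*1000).astype(np.float32))
    a=np.deg2rad(a)
    if wh[0]<wh[1]: wh=wh[::-1]; a+=np.pi/2
    return dict(n=len(Q),c=np.round(c,1),wh=np.round(wh,1),yaw=round((a+np.pi/2)%np.pi-np.pi/2,3),z=np.round(np.percentile(Q[:,2],[5,50,95])*1000,1),mean=Q.mean(0).round(4))
E
python3 - <<'E'
from h import *
s=np.load("top0.npz"); P=cloud(s); I=s["img"]
B=dict(valve=(180,215,225,255,.055,.09),spanner=(295,185,352,258,.035,.06),fixplate=(295,185,352,258,.006,.06),tray=(400,170,465,265,.02,.05),trayfl=(400,170,465,265,-.01,.012),
 socket=(250,225,275,245,.03,.07),fitting=(366,186,388,206,.03,.06),can=(200,135,232,168,.06,.12),bench=(230,300,270,340,-.05,.05),filter=(412,130,446,162,.08,.13))
for k,b in B.items(): print(k,rect(P,I,b[:4],*b[4:]))
Q=P[185:258,295:352]; print((Q[::4,::3,2]*1000).round().astype(int))
s=np.load("side0.npz"); P=cloud(s); I=s["img"]
B=dict(valve=(240,158,272,192,.06,.09),spanner=(240,235,320,268,.035,.06),fix=(240,235,320,283,.006,.06),tray=(235,325,375,415,.03,.045))
for k,b in B.items(): print(k,rect(P,I,b[:4],*b[4:]))
E
```

```text
valve {'n': 622, 'c': array([505.9, 327.7]), 'wh': array([81.3, 58. ]), 'yaw': np.float64(-1.297), 'z': array([64.9, 69.5, 73.2]), 'mean': array([0.5056, 0.3267, 0.0694])}
spanner {'n': 597, 'c': array([538.7,  -8.9]), 'wh': array([182.5,  47.5]), 'yaw': np.float64(-0.308), 'z': array([38.2, 42.5, 46.7]), 'mean': array([ 0.5392, -0.0038,  0.0425])}
fixplate {'n': 2290, 'c': array([545.6, -15.6]), 'wh': array([209.5, 163.4]), 'yaw': np.float64(-0.011), 'z': array([ 9. , 16.6, 44.7]), 'mean': array([ 0.5386, -0.0125,  0.0226])}
tray {'n': 743, 'c': array([ 549.1, -326.6]), 'wh': array([230.2, 144.4]), 'yaw': np.float64(0.021), 'z': array([22.1, 35.5, 41.7]), 'mean': array([ 0.554 , -0.3298,  0.0336])}
trayfl {'n': 5241, 'c': array([ 555.9, -334.4]), 'wh': array([278. , 192.4]), 'yaw': np.float64(-0.022), 'z': array([-2.3,  3.4,  8.6]), 'mean': array([ 0.5548, -0.3311,  0.0032])}
socket {'n': 101, 'c': array([504.9, 168.2]), 'wh': array([31.6, 28.5]), 'yaw': np.float64(1.567), 'z': array([30.9, 48.1, 53.5]), 'mean': array([0.5044, 0.1668, 0.0441])}
fitting {'n': 77, 'c': array([ 614.1, 
[... 2567 characters left out ...]
e {'n': 328, 'c': array([507.6, 328. ]), 'wh': array([85.7, 59.2]), 'yaw': np.float64(-1.303), 'z': array([62.1, 69.4, 71.9]), 'mean': array([0.5078, 0.3212, 0.0687])}
spanner {'n': 652, 'c': array([540.2, -12. ]), 'wh': array([182. ,  55.6]), 'yaw': np.float64(-0.295), 'z': array([37. , 42.4, 45. ]), 'mean': array([ 0.5442, -0.0082,  0.0419])}
fix {'n': 2279, 'c': array([540.4, -15.5]), 'wh': array([182. , 113.2]), 'yaw': np.float64(-0.191), 'z': array([10.3, 21. , 43.8]), 'mean': array([ 0.5383, -0.0281,  0.0239])}
tray {'n': 1313, 'c': array([ 551.6, -327.2]), 'wh': array([230.2, 142.6]), 'yaw': np.float64(0.014), 'z': array([31. , 37.3, 40.3]), 'mean': array([ 0.5547, -0.3347,  0.0366])}
```

```bash
cat > m1.py <<'E'
from h import *
from scipy.optimize import minimize
for n in("top","side"):
    s=np.load(n+"0.npz"); P=cloud(s); I=s["img"].astype(int)
    Q=P.reshape(-1,3); C=I.reshape(-1,3)
    r=(np.hypot(Q[:,0]-.54,Q[:,1]+.012)<.12)
    sp=Q[r&(Q[:,2]>.034)&(Q[:,2]<.055)][:,:2]*1000
    c=sp.mean(0); w=sp
    for k in range(6):   # handle axis: trimmed pca
        d=np.linalg.svd(w-w.mean(0))[2][0]; d*=np.sign(d[0]); c=w.mean(0)
        q=(sp-c)@np.array([d,[-d[1],d[0]]]).T; w=sp[(abs(q[:,1])<14)&(abs(q[:,0])<55)]
    q=(sp-c)@np.array([d,[-d[1],d[0]]]).T; q=q[abs(q[:,1])<22]
    lo,hi=np.percentile(q[:,0],[.5,99.5]); print(n,"spanner axis pt",c,"yaw",np.arctan2(d[1],d[0]),"ends",lo,hi,"mid",c+d*(lo+hi)/2)
    # base plate outline: everything above 7mm, maximise plate rectangle via robust rectangle fit
    pl=Q[r&(Q[:,2]>.006)&(Q[:,2]<.019)&(C.sum(1)<330)][:,:2]*1000
    print(" plate",len(pl),cv2.minAreaRect(pl.astype(np.float32)))
    pl=Q[r&(Q[:,2]>.006)&(Q[:,2]<.034)][:,:2]*1000
    bg=Q[r&(Q[:,2]<.005)][:,:2]*1000
    def cost(p):
        f=lambda X:((X-p[:2])@np.array([[np.cos(p[2]),-np.sin(p[2])],[np.sin(p[2]),np.cos(p[2])]]))
        ins=lambda X:np.maximum(abs(f(X)[:,0])-85,abs(f(X)[:,1])-55)
        return np.clip(ins(pl),0,8).sum()+np.clip(-ins(bg),0,8).sum()
    b=min((minimize(cost,[542,-12,a],method="Nelder-Mead",options=dict(initial_simplex=np.array([[542,-12,a],[548,-12,a],[542,-6,a],[542,-12,a+.1]]))) for a in(-.15,-.2,-.3)),key=lambda o:o.fun)
    print(" plate fit",b.x.round(3),b.fun)
E
python3 m1.py
```

```text
top spanner axis pt [537.1995167  -2.9953088] yaw -0.3133707738755017 ends -86.45928625967959 93.17643697167343 mid [540.39452903  -4.03064675]
 plate 1071 ((540.3847045898438, -13.969062805175781), (111.94023895263672, 169.1192169189453), 78.2533187866211)
 plate fit [ 5.39504e+02 -1.39390e+01 -2.16000e-01] 361.50989951979284
side spanner axis pt [550.2945842  -10.69122076] yaw -0.31822042786933485 ends -98.46603465625181 81.29435836499457 mid [542.13980915  -8.00491093]
 plate 1002 ((540.9317016601562, -17.798057556152344), (108.15154266357422, 168.76585388183594), 78.55992126464844)
 plate fit [ 5.41546e+02 -1.31820e+01 -2.21000e-01] 150.1575861031584
```

```bash
python3 - <<'E'
import cv2,numpy as np
a=cv2.imread("pics/top0.png")[180:265,285:365]; b=cv2.imread("pics/side0.png")[230:290,235:325]
a=cv2.resize(a,None,fx=4.5,fy=4.5,interpolation=2); b=cv2.resize(b,None,fx=4,fy=4,interpolation=2)
o=np.zeros((400,760,3),np.uint8); o[:a.shape[0],:a.shape[1]]=a; o[:b.shape[0],380:380+b.shape[1]]=b; cv2.imwrite("pics/c1.png",o)
E
```

```text
(no output)
```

View pics/c1.png

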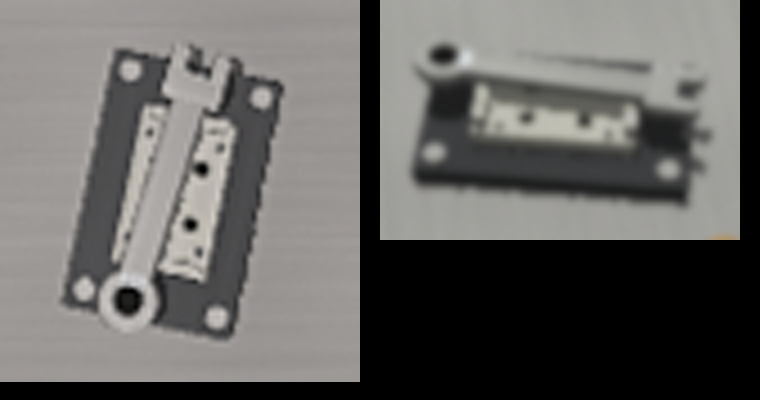

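The crop shows the spanner crossing the pad from the ring at lower left to the jaw at upper right. The fixture is at about (0.5405, -0.0136) with yaw -0.217, and the spanner at (0.541, -0.006) with yaw -0.315.

```bash
cat >> h.py <<'E'
def plan(p,rpy,goals):
    """p,rpy: commanded start; goals: [(pos,Rotation,ncalls)] -> last-row shift/turn per call"""
    p=np.array(p);R=Ro.from_euler("xyz",rpy)
    for g,G,n in goals:
        g=np.array(g);p0,R0=p,R;rv=(R0.inv()*G).as_rotvec()
        for i in range(1,n+1):
            pn=p0+(g-p0)*i/n;Rn=R0*Ro.from_rotvec(rv*i/n)
            print("call",np.r_[R.inv().apply(pn-p),(R.inv()*Rn).as_rotvec()].round(4).tolist());p,R=pn,Rn
def tool(yaw,tilt=0):   # tilt about tool y
    return Ro.from_euler("xyz",[np.pi,0,yaw])*Ro.from_rotvec([0,tilt,0])
E
python3 - <<'E'
from h import *
plan([.1545,-.5275,.2045],[np.pi,0,.285],[((.541,-.006,.13),tool(-.315),3),((.541,-.006,.034),tool(-.315),1)])
E
```

```text
call [0.1725, -0.1306, 0.0248, 0.0, -0.0, 0.2]
call [0.1431, -0.1623, 0.0248, -0.0, -0.0, 0.2]
call [0.108, -0.1875, 0.0248, 0.0, -0.0, 0.2]
call [-0.0, -0.0, 0.096, 0.0, 0.0, 0.0]
```

Request:
{"op": "carry_out", "data": {
  "commands": [
    [0.034,-0.026,0.005,0,0,0.04],
    [0.069,-0.052,0.01,0,0,0.08],
    [0.104,-0.078,0.015,0,0,0.12],
    [0.138,-0.104,0.02,0,0,0.16],
    [0.172,-0.131,0.025,0,0,0.2]
  ],
  "jaw": 0.6
}}

```text
time: 0.6
tool_pos: [0.2833, -0.3521, 0.1798]
ee_rot: [-3.141, 0.0, 0.083]
wrist_force: [1.3, -0.1, -0.0]
width: 0.0581
finger_force: 0.0
```

Request:
{"op": "carry_out", "data": {
  "commands": [
    [0.029,-0.032,0.005,0,0,0.04],
    [0.057,-0.065,0.01,0,0,0.08],
    [0.086,-0.097,0.015,0,0,0.12],
    [0.114,-0.13,0.02,0,0,0.16],
    [0.143,-0.162,0.025,0,0,0.2]
  ]
}}

```text
time: 1.1
tool_pos: [0.412, -0.1785, 0.1549]
ee_rot: [3.142, 0.0, -0.117]
wrist_force: [0.1, -0.6, -0.6]
width: 0.0565
finger_force: 0.0
```

Request:
{"op": "carry_out", "data": {
  "commands": [
    [0.022,-0.037,0.005,0,0,0.04],
    [0.043,-0.075,0.01,0,0,0.08],
    [0.065,-0.112,0.015,0,0,0.12],
    [0.086,-0.15,0.02,0,0,0.16],
    [0.108,-0.187,0.025,0,0,0.2]
  ]
}}

```text
time: 1.6
tool_pos: [0.5408, -0.0052, 0.1297]
ee_rot: [3.141, 0.001, -0.316]
wrist_force: [0.7, -0.8, -0.0]
width: 0.056
finger_force: 0.0
```

Request:
{"op": "carry_out", "data": {
  "commands": [
    [0,0.001,0.025,0,0,0],
    [0,0.001,0.05,0,0,0],
    [0,0.001,0.075,0,0,0],
    [0,0.001,0.09,0,0,0],
    [0,0.001,0.096,0,0,0]
  ]
}}

```text
time: 2.1
tool_pos: [0.5381, -0.0076, 0.0317]
ee_rot: [3.141, 0.005, -0.315]
wrist_force: [0.2, 0.2, -0.3]
width: 0.0562
finger_force: 0.0
```

Request:
{"op": "carry_out", "data": {
  "commands": [
    [0,0,0,0,0,0],
    [0,0,0,0,0,0],
    [0,0,0,0,0,0],
    [0,0,0,0,0,0],
    [0,0,0,0,0,0]
  ],
  "jaw": 0
}}

```text
time: 2.6
tool_pos: [0.5411, -0.0074, 0.0357]
ee_rot: [-3.14, -0.002, -0.315]
wrist_force: [0.5, 2.6, 2.6]
width: 0.0218
finger_force: 30.0
```

```bash
python3 - <<'E'
from bench import *
from h import *
o=get_obs();print(o)
plan(o["tool_pos"],[np.pi,0,-.315],[((.541,-.006,.12),tool(-.315),1),((.551,-.328,.12),tool(.018),2),((.551,-.328,.0095),tool(.018),1)])
E
```

```text
{'time': 2.6, 'joint_positions': array([-1.19245112e-01,  1.61774476e-01,  1.63347309e+00,  1.37427484e-03,
        1.34363476e+00,  1.76640685e+00]), 'qvel': array([ 0.00389697, -0.00058332, -0.00115058, -0.00241566,  0.0001498 ,
        0.00063244]), 'joint_torque': array([-8.94985534e-01, -3.35362995e+01, -2.65536726e+01, -6.66471999e-01,
        5.33967570e-02,  6.34974262e-03]), 'tool_pos': array([ 0.5410888 , -0.00735211,  0.03568875]), 'ee_rot': array([-3.13975164e+00, -2.39802852e-03, -3.15165529e-01]), 'wrist_force': array([0.46344569, 2.56421022, 2.64025518]), 'wrist_torque': array([ 0.44931172, -0.09509536, -0.01576873]), 'finger_force': 30.00635415315628, 'width': 0.021759684900803766}
call [-0.0005, -0.0013, -0.0843, 0.0, 0.0, 0.0]
call [0.0546, 0.1515, 0.0, -0.0, 0.0, -0.1665]
call [0.0288, 0.1585, 0.0, -0.0, 0.0, -0.1665]
call [0.0, -0.0, 0.1105, -0.0, -0.0, 0.0]
```

Request:
{"op": "carry_out", "data": {
  "commands": [
    [0,0,-0.01,0,0,0],
    [0,0,-0.03,0,0,0],
    [0,0,-0.05,0,0,0],
    [0,0,-0.07,0,0,0],
    [0,0,-0.086,0,0,0]
  ]
}}

```text
time: 3.1
tool_pos: [0.5398, -0.0082, 0.1217]
ee_rot: [3.141, -0.0, -0.315]
wrist_force: [0.2, 0.2, -2.6]
width: 0.0211
finger_force: 30.0
```

Request:
{"op": "carry_out", "data": {
  "commands": [
    [0.008,0.023,0,0,0,-0.02],
    [0.019,0.053,0,0,0,-0.055],
    [0.031,0.086,0,0,0,-0.09],
    [0.043,0.119,0,0,0,-0.13],
    [0.055,0.152,0,0,0,-0.167]
  ]
}}

```text
time: 3.6
tool_pos: [0.5445, -0.1708, 0.1204]
ee_rot: [3.141, 0.001, -0.147]
wrist_force: [0.5, -0.1, -3.3]
width: 0.0212
finger_force: 30.0
```

Request:
{"op": "carry_out", "data": {
  "commands": [
    [0.006,0.033,0,0,0,-0.035],
    [0.012,0.066,0,0,0,-0.07],
    [0.018,0.099,0,0,0,-0.105],
    [0.024,0.132,0,0,0,-0.14],
    [0.029,0.159,0,0,0,-0.167]
  ]
}}

```text
time: 4.1
tool_pos: [0.5494, -0.3329, 0.12]
ee_rot: [3.142, 0.002, 0.019]
wrist_force: [0.0, -0.3, -3.3]
width: 0.0212
finger_force: 30.0
```

Request:
{"op": "carry_out", "data": {
  "commands": [
    [0,0,0.03,0,0,0],
    [0,0,0.06,0,0,0],
    [0,0,0.085,0,0,0],
    [0,0,0.103,0,0,0],
    [0,0,0.11,0,0,0]
  ]
}}

```text
time: 4.6
tool_pos: [0.548, -0.3298, 0.0075]
ee_rot: [-3.138, 0.006, 0.019]
wrist_force: [-6.9, 4.2, 15.4]
width: 0.0217
finger_force: 30.0
```

```bash
python3 - <<'E'
from bench import *
from h import *
o=get_obs();print(o)
s=snapshot("top");cv2.imwrite("pics/t2.png",s["img"][:,:,::-1]);s=snapshot("side");cv2.imwrite("pics/s2.png",s["img"][:,:,::-1])
E
```

```text
{'time': 4.6, 'joint_positions': array([-6.29940822e-01,  3.98455108e-01,  1.39435115e+00, -6.08583818e-04,
        1.35578887e+00,  9.22317282e-01]), 'qvel': array([ 0.00305394,  0.00742038,  0.00704059, -0.00091391, -0.02214732,
       -0.00140975]), 'joint_torque': array([-1.44616091e-01, -4.23838234e+01, -2.76005673e+01, -9.28703486e-02,
       -1.92473575e+00,  2.87350640e-02]), 'tool_pos': array([ 0.5480484 , -0.32975438,  0.00751987]), 'ee_rot': array([-3.13783641,  0.00593956,  0.0186813 ]), 'wrist_force': array([-6.92080062,  4.2190713 , 15.43839212]), 'wrist_torque': array([1.13126895, 1.42653406, 0.0271726 ]), 'finger_force': 30.01140385866165, 'width': 0.021717221573786104}
```

View pics/s2.png

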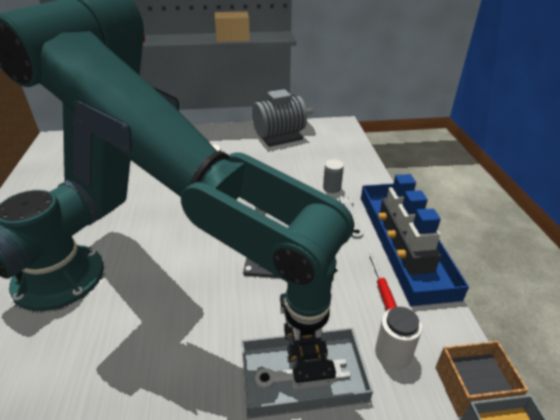

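Request:
{"op": "carry_out", "data": {
  "commands": [
    [0,0,0,0,0,0],
    [0,0,0,0,0,0],
    [0,0,0,0,0,0],
    [0,0,-0.01,0,0,0],
    [0,0,-0.04,0,0,0]
  ],
  "jaw": 0.6
}}

```text
time: 5.2
tool_pos: [0.5485, -0.3296, 0.0482]
ee_rot: [-3.138, 0.005, 0.019]
wrist_force: [0.9, -0.0, -0.6]
width: 0.0555
finger_force: 0.0
```

Request:
{"op": "carry_out", "data": {
  "commands": [
    [0,0,-0.03,0,0,0],
    [0,0,-0.06,0,0,0],
    [0,0,-0.09,0,0,0],
    [0,0,-0.12,0,0,0],
    [0,0,-0.15,0,0,0]
  ]
}}

```text
time: 5.7
tool_pos: [0.5505, -0.331, 0.2034]
ee_rot: [3.14, -0.002, 0.019]
wrist_force: [0.5, 0.8, 0.1]
width: 0.0566
finger_force: 0.0
```

```bash
cat > kin.py <<'E'
from h import *
from scipy.optimize import least_squares
D=[([-1.38909,.087893,1.372066,0,1.68364,-.10312],[.15442,-.52736,.20443]),([-.119245,.161774,1.633473,.00137,1.343635,1.766407],[.541089,-.007352,.035689]),
([-.629941,.398455,1.394351,-.00061,1.355789,.922317],[.548048,-.329754,.00752])]
Ax=lambda a,v:Ro.from_rotvec(np.array(a)*v)
def fk(q,k):
    d1,L2,L3,L6,c=k
    R=Ax([0,0,1],q[0]);p=np.array([0,0,d1])+R.apply([0,c,0])
    R=R*Ax([0,1,0],q[1]);p=p+R.apply([0,0,L2])
    R=R*Ax([0,1,0],q[2]);p=p+R.apply([0,0,L3]);R=R*Ax([0,0,1],q[3])
    R=R*Ax([0,1,0],q[4]);p=p+R.apply([0,0,L6]);R=R*Ax([0,0,1],q[5])*Ax([0,0,1],np.pi/2)
    return p,R
def fit(D):
    f=lambda k:np.concatenate([fk(q,k)[0]-p for q,p in D])
    s=least_squares(f,[.25,.4,.4,.25,.05]);print("kin",s.x.round(4),"res mm",(s.fun*1000).round(1));return s.x
E
python3 - <<'E'
from kin import *
from bench import *
o=get_obs();print(o["joint_positions"],o["tool_pos"],o["ee_rot"])
D.append((o["joint_positions"],o["tool_pos"]));k=fit(D)
for q,p in D: print(fk(q,k)[1].as_euler("xyz").round(3))
s=snapshot("top");np.savez("t3.npz",**s);P=cloud(s)
m=(abs(P[...,0]-.55)<.1)&(abs(P[...,1]+.33)<.055)&(P[...,2]>.009)&(P[...,2]<.03);print(m.sum(),P[m].mean(0))
print(rect(P,s["img"],(180,215,225,255),.055,.09))
cv2.imwrite("pics/t3.png",cv2.resize(s["img"][120:280,170:480,::-1],None,fx=2.4,fy=2.4))
E
```

```text
[-6.29584978e-01  2.93713026e-01  1.13390702e+00 -5.76689684e-05
  1.71179213e+00  9.22374824e-01] [ 0.55045394 -0.33099312  0.2033833 ] [ 3.14023031e+00 -1.70344940e-03  1.88295180e-02]
kin [0.9501 0.4157 0.5036 1.2148 0.0564] res mm [ -2.3  11.8   0.6  23.1  -1.8  -2.3   5.2  -4.6   0.  -14.9  10.6   1.6]
[-3.14  -0.     0.285]
[-3.14e+00 -2.00e-03 -3.15e-01]
[-3.138  0.006  0.019]
[ 3.14e+00 -2.00e-03  1.90e-02]
643 [ 0.54709752 -0.32850913  0.01407667]
{'n': 623, 'c': array([505.6, 327.4]), 'wh': array([81.3, 57.9]), 'yaw': np.float64(-1.307), 'z': array([65.1, 69.3, 73.3]), 'mean': array([0.5056, 0.3267, 0.0693])}
```

View pics/t3.png

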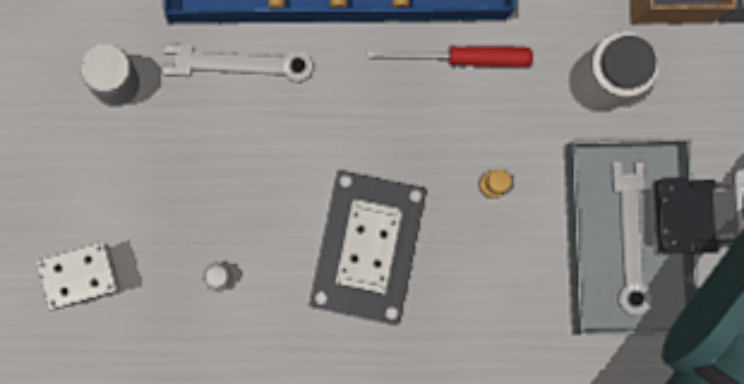

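The crop shows the spanner flat in the middle of the tray at about (630,235) and the fixture clear. Next is the valve, in a sideways-tilt hold.

```bash
python3 - <<'E'
from h import *
T=tool(1.838,.70);z=T.apply([0,0,1]);G=np.array([.508,.320,.048]);tcp=G+.019*z;print(tcp)
plan([.551,-.330,.201],[np.pi,0,.0185],[(tcp-.10*z+[0,0,.02],T,4),(tcp,T,1)])
E
```

```text
[0.50476817 0.33180577 0.033468  ]
call [-0.0045, -0.15, 0.0178, 0.1584, 0.1232, -0.4339]
call [0.0544, -0.134, 0.0438, 0.1584, 0.1232, -0.4339]
call [0.097, -0.0912, 0.0715, 0.1584, 0.1232, -0.4339]
call [0.1136, -0.0312, 0.0946, 0.1584, 0.1232, -0.4339]
call [-0.0129, -0.0, 0.1153, 0.0, 0.0, -0.0]
```

Request:
{"op": "carry_out", "data": {
  "commands": [
    [-0.001,-0.03,0.004,0.032,0.025,-0.087],
    [-0.002,-0.06,0.007,0.063,0.049,-0.174],
    [-0.003,-0.09,0.011,0.095,0.074,-0.26],
    [-0.004,-0.12,0.014,0.127,0.099,-0.347],
    [-0.0045,-0.15,0.0178,0.1584,0.1232,-0.4339]
  ],
  "jaw": 1
}}

```text
time: 6.25
tool_pos: [0.5431, -0.1801, 0.1839]
ee_rot: [-3.015, -0.155, 0.448]
wrist_force: [0.5, 0.0, -0.1]
width: 0.0924
finger_force: 0.0
```

Request:
{"op": "carry_out", "data": {
  "commands": [
    [0.011,-0.027,0.009,0.032,0.025,-0.087],
    [0.022,-0.054,0.018,0.063,0.049,-0.174],
    [0.033,-0.08,0.026,0.095,0.074,-0.26],
    [0.044,-0.107,0.035,0.127,0.099,-0.347],
    [0.0544,-0.134,0.0438,0.1584,0.1232,-0.4339]
  ]
}}

```text
time: 6.75
tool_pos: [0.5358, -0.0303, 0.1659]
ee_rot: [-2.961, -0.347, 0.87]
wrist_force: [-0.0, -0.0, -0.2]
width: 0.0939
finger_force: 0.0
```

Request:
{"op": "carry_out", "data": {
  "commands": [
    [0.019,-0.018,0.014,0.032,0.025,-0.087],
    [0.039,-0.036,0.029,0.063,0.049,-0.174],
    [0.058,-0.055,0.043,0.095,0.074,-0.26],
    [0.078,-0.073,0.057,0.127,0.099,-0.347],
    [0.097,-0.0912,0.0715,0.1584,0.1232,-0.4339]
  ]
}}

```text
time: 7.25
tool_pos: [0.5286, 0.1197, 0.1482]
ee_rot: [-2.997, -0.542, 1.322]
wrist_force: [0.1, 0.7, 0.3]
width: 0.0942
finger_force: 0.0
```

Request:
{"op": "carry_out", "data": {
  "commands": [
    [0.023,-0.006,0.019,0.032,0.025,-0.087],
    [0.045,-0.012,0.038,0.063,0.049,-0.174],
    [0.068,-0.019,0.057,0.095,0.074,-0.26],
    [0.091,-0.025,0.076,0.127,0.099,-0.347],
    [0.1136,-0.0312,0.0946,0.1584,0.1232,-0.4339]
  ]
}}

```text
time: 7.75
tool_pos: [0.5212, 0.2696, 0.1301]
ee_rot: [3.138, -0.7, 1.844]
wrist_force: [0.3, -0.4, 0.4]
width: 0.0943
finger_force: 0.0
```

```bash
python3 - <<'E'
from kin import *
from bench import *
o=get_obs();q=o["joint_positions"];p=o["tool_pos"];print(q.round(4),p,o["ee_rot"],o["qvel"].round(3))
T=tool(1.838,.70);print(T.as_euler("xyz"),"rot err",(T.inv()*Ro.from_euler("xyz",o["ee_rot"])).as_rotvec())
def fk(q,k):
    d1,a1,L2,a3,L3,L6,c=k
    R=Ax([0,0,1],q[0]);p=R.apply([a1,c,d1])
    R=R*Ax([0,1,0],q[1]);p=p+R.apply([0,0,L2])
    R=R*Ax([0,1,0],q[2]);p=p+R.apply([a3,0,L3]);R=R*Ax([0,0,1],q[3])
    R=R*Ax([0,1,0],q[4]);p=p+R.apply([0,0,L6]);R=R*Ax([0,0,1],q[5]+np.pi/2)
    return p,R
D+=[([-.629585,.293713,1.133907,0,1.711792,.922375],[.550454,-.330993,.203383]),(q,p)]
f=lambda k:np.concatenate([fk(q,k)[0]-p for q,p in D])
s=least_squares(f,[.25,0,.4,0,.4,.25,.05]);print(s.x.round(4),(s.fun*1000).round(1))
s=least_squares(lambda k:np.r_[f(k),1e-3*(k-[.25,0,.4,0,.4,.25,.05])],[.25,0,.4,0,.4,.25,.05]);print(s.x.round(4),(f(s.x)*1000).round(1))
z=T.apply([0,0,1]);G=np.array([.508,.320,.048])
plan(p,o["ee_rot"],[(G+.019*z,T,1)])
E
```

```text
[-0.0084  0.2416  1.5129  0.6691  1.6036 -0.3332] [0.52119752 0.2695841  0.13011668] [ 3.13760333 -0.70008873  1.84431753] [ 0.454  0.337 -0.224  0.227  0.007 -0.575]
[ 3.14159265 -0.7         1.838     ] rot err [ 8.07626535e-05  9.83703650e-05 -4.83154158e-03]
[0.1526 0.     0.449  0.1007 0.4998 0.3506 0.0566] [ 0.  0.  0. -0. -0. -0. -0. -0. -0.  0.  0. -0. -0. -0.  0.]
[0.1526 0.     0.449  0.1007 0.4998 0.3506 0.0566] [ 0.  0.  0.  0. -0. -0. -0. -0. -0.  0.  0. -0. -0. -0.  0.]
call [-0.0131, 0.0005, 0.1154, -0.0001, -0.0001, 0.0048]
```

```bash
cat > kin.py <<'E'
from h import *
from scipy.optimize import least_squares
K=[.1526,0,.449,.1007,.4998,.3506,.0566]
LO=np.array([-3.1,-.76,.27,-1.08,.17,-2.57]);HI=np.array([3.1,2.03,2.55,4.22,2.65,2.57])
Ax=lambda a,v:Ro.from_rotvec(np.array(a)*v)
def fk(q,k=K):
    d1,a1,L2,a3,L3,L6,c=k
    R=Ax([0,0,1],q[0]);p=R.apply([a1,c,d1])
    R=R*Ax([0,1,0],q[1]);p=p+R.apply([0,0,L2])
    R=R*Ax([0,1,0],q[2]);p=p+R.apply([a3,0,L3]);R=R*Ax([0,0,1],q[3])
    R=R*Ax([0,1,0],q[4]);w=p;p=p+R.apply([0,0,L6]);R=R*Ax([0,0,1],q[5]+np.pi/2)
    return p,R,w
def ik(p,T,q0):
    def f(q):
        a,R,_=fk(q);return np.r_[a-p,.3*(T.inv()*R).as_rotvec()]
    s=least_squares(f,np.clip(q0,LO+1e-3,HI-1e-3),bounds=(LO,HI));return s.x,np.linalg.norm(s.fun)
Q0=[-.0084,.2416,1.5129,.6691,1.6036,-.3332]
def gz(G,T,off=.019): return np.array(G)+off*T.apply([0,0,1])
def chk(G,yaw,tilt,q0):
    T=tool(yaw,tilt);q,e=ik(gz(G,T),T,q0);print(np.round(G,3),"yaw %.2f tilt %.2f"%(yaw,tilt),q.round(2),"err %.4f"%e,"wrist",fk(q)[2].round(3));return q
E
python3 - <<'E'
from kin import *
q=Q0
for G,t in(((.508,.32,.048),.7),((.508,.32,.12),.7),((.506,.33,.12),.3),((.506,.33,.12),0),((.506,.33,.12),-.5),((.506,.33,.12),-.87),((.506,.33,.048),-.87)): q=chk(G,1.838,t,q)
print()
for G,y,t in(((.506,.33,.12),1.838,0),((.506,.33,.048),1.838,1.05),((.506,.33,.14),1.838,1.05),((.52,.2,.14),2.2,.7),((.53,.1,.14),2.6,.4),((.5405,-.0136,.14),2.925,.3),((.5405,-.0136,.14),2.925,-.52),((.5405,-.0136,.044),2.925,-.52)): q=chk(G,y,t,q)
E
```

```text
[0.508 0.32  0.048] yaw 1.84 tilt 0.70 [ 0.1   0.33  1.62  0.7   1.39 -0.37] err 0.0000 wrist [0.564 0.114 0.302]
[0.508 0.32  0.12 ] yaw 1.84 tilt 0.70 [ 0.1   0.25  1.56  0.69  1.5  -0.28] err 0.0000 wrist [0.564 0.114 0.374]
[0.506 0.33  0.12 ] yaw 1.84 tilt 0.30 [0.32 0.21 1.47 0.3  1.45 0.02] err 0.0000 wrist [0.532 0.235 0.437]
[0.506 0.33  0.12 ] yaw 1.84 tilt 0.00 [0.48 0.25 1.39 0.   1.5  0.22] err 0.0000 wrist [0.506 0.33  0.452]
[0.506 0.33  0.12 ] yaw 1.84 tilt -0.50 [ 0.72  0.42  1.26 -0.45  1.69  0.45] err 0.0000 wrist [0.464 0.483 0.411]
[0.506 0.33  0.12 ] yaw 1.84 tilt -0.87 [ 0.84  0.59  1.17 -0.73  1.86  0.53] err 0.0000 wrist [0.439 0.574 0.334]
[0.506 0.33  0.048] yaw 1.84 tilt -0.87 [ 0.84  0.66  1.22 -0.72  1.77  0.61] err 0.0000 wrist [0.439 0.574 0.262]

[0.506 0.33  0.12 ] yaw 1.84 tilt 0.00 [ 0.48  0.25  1.39 -0.    1.5   0.22] err 0.0000 wrist [0.506 0.33  0.452]
[0.506 0.33  0.048] yaw 1.84 tilt 1.05 [-0.01  0.47  1.64  0.99  1.52 -0.59] err 0.0000 wrist [0.582 0.053 0.213]
[0.506 0.33  0.14 ] yaw 1.84 tilt 1.05 [-0.01  0.34  1.59  0.99  1.61 -0.45] err 0.0000 wrist [0.582 0.053 0.305]
[0.52 0.2  0.14] yaw 2.20 tilt 0.70 [-0.05  0.38  1.35  0.55  1.85 -0.64] err 0.0000 wrist [0.646 0.027 0.394]
[0.53 0.1  0.14] yaw 2.60 tilt 0.40 [-0.04  0.33  1.3   0.2   1.86 -1.04] err 0.0000 wrist [0.641 0.033 0.445]
[ 0.54  -0.014  0.14 ] yaw 2.92 tilt 0.30 [-0.14  0.32  1.3   0.02  1.83 -1.5 ] err 0.0000 wrist [ 0.636 -0.035  0.457]
[ 0.54  -0.014  0.14 ] yaw 2.92 tilt -0.52 [-0.09 -0.24  1.94 -0.08  0.93 -1.42] err 0.0000 wrist [0.38  0.022 0.428]
[ 0.54  -0.014  0.044] yaw 2.92 tilt -0.52 [-0.09 -0.13  2.05 -0.1   0.71 -1.39] err 0.0000 wrist [0.38  0.022 0.332]
```

Request:
{"op": "carry_out", "data": {
  "commands": [
    [-0.003,0.0005,0.025,0,0,0.005],
    [-0.006,0.0005,0.05,0,0,0.005],
    [-0.009,0.0005,0.08,0,0,0.005],
    [-0.012,0.0005,0.1,0,0,0.005],
    [-0.013,0.0005,0.115,0,0,0.005]
  ]
}}

```text
time: 8.25
tool_pos: [0.504, 0.3311, 0.0323]
ee_rot: [-3.137, -0.7, 1.832]
wrist_force: [-0.3, 0.8, -0.2]
width: 0.0939
finger_force: 0.0
```

Request:
{"op": "carry_out", "data": {
  "commands": [
    [0,0,0,0,0,0],
    [0,0,0,0,0,0],
    [0,0,0,0,0,0],
    [0,0,0,0,0,0],
    [0,0,0,0,0,0]
  ],
  "jaw": 0
}}

```text
time: 8.75
tool_pos: [0.5057, 0.3302, 0.034]
ee_rot: [-3.14, -0.7, 1.833]
wrist_force: [0.1, -1.1, 0.4]
width: 0.0579
finger_force: 29.9
```

```bash
python3 - <<'E'
from kin import *
from bench import *
o=get_obs();print(o["tool_pos"],o["ee_rot"],o["wrist_force"],o["width"],o["finger_force"])
y=1.838;T=lambda t:tool(y,t);p=[.5048,.3315,.0333]
L=[((.508,.32,.128),.7,1)]+[((.506,.33,.128),.7-1.571*i/4,1) for i in(1,2,3,4)]+[((.506,.33,.055),.7-1.571,1)]
plan(p,T(.7).as_euler("xyz"),[(gz(G,T(t)),T(t),n) for G,t,n in L])
E
```

```text
[0.50568475 0.33018607 0.03400387] [-3.14041265 -0.69952281  1.83268616] [ 0.07557404 -1.14984147  0.35727364] 0.05789023347417281 29.907801747322083
call [0.0519, 0.0001, -0.0611, 0.0, -0.0, 0.0]
call [0.0005, 0.0007, 0.0051, 0.0, -0.3928, 0.0]
call [-0.0073, -0.0, -0.0014, -0.0, -0.3928, -0.0]
call [-0.0073, 0.0, -0.0014, -0.0, -0.3928, -0.0]
call [-0.0073, -0.0, -0.0014, 0.0, -0.3927, 0.0]
call [0.0558, -0.0, 0.047, 0.0, 0.0, 0.0]
```

Request:
{"op": "carry_out", "data": {
  "commands": [
    [0.005,0,-0.006,0,0,0],
    [0.015,0,-0.018,0,0,0],
    [0.028,0,-0.033,0,0,0],
    [0.041,0,-0.048,0,0,0],
    [0.052,0,-0.061,0,0,0]
  ]
}}

```text
time: 9.25
tool_pos: [0.5052, 0.3312, 0.1161]
ee_rot: [-3.141, -0.7, 1.834]
wrist_force: [-0.0, 0.9, -5.0]
width: 0.0576
finger_force: 30.0
```

Request:
{"op": "carry_out", "data": {
  "commands": [
    [0,0,0.001,0,-0.05,0],
    [0,0,0.002,0,-0.13,0],
    [0,0,0.003,0,-0.22,0],
    [0,0,0.004,0,-0.31,0],
    [0,0.001,0.005,0,-0.393,0]
  ]
}}

```text
time: 9.75
tool_pos: [0.5048, 0.3348, 0.1117]
ee_rot: [-3.14, -0.305, 1.833]
wrist_force: [-0.2, -0.1, -5.7]
width: 0.0578
finger_force: 30.0
```

Request:
{"op": "carry_out", "data": {
  "commands": [
    [-0.0015,0,0,0,-0.079,0],
    [-0.003,0,0,0,-0.157,0],
    [-0.0045,0,-0.0005,0,-0.236,0],
    [-0.006,0,-0.001,0,-0.314,0],
    [-0.0073,0,-0.0014,0,-0.393,0]
  ]
}}

```text
time: 10.25
tool_pos: [0.5062, 0.3282, 0.1103]
ee_rot: [-3.139, 0.086, 1.833]
wrist_force: [-0.5, -0.4, -5.5]
width: 0.0577
finger_force: 30.0
```

Request:
{"op": "carry_out", "data": {
  "commands": [
    [-0.0015,0,0,0,-0.079,0],
    [-0.003,0,0,0,-0.157,0],
    [-0.0045,0,-0.0005,0,-0.236,0],
    [-0.006,0,-0.001,0,-0.314,0],
    [-0.0073,0,-0.0014,0,-0.393,0]
  ]
}}

```text
time: 10.75
tool_pos: [0.5078, 0.3219, 0.1118]
ee_rot: [-3.139, 0.477, 1.834]
wrist_force: [-0.1, 0.2, -6.3]
width: 0.0575
finger_force: 30.0
```

Request:
{"op": "carry_out", "data": {
  "commands": [
    [-0.0015,0,0,0,-0.079,0],
    [-0.003,0,0,0,-0.157,0],
    [-0.0045,0,-0.0005,0,-0.236,0],
    [-0.006,0,-0.001,0,-0.314,0],
    [-0.0073,0,-0.0014,0,-0.392,0]
  ]
}}

```text
time: 11.25
tool_pos: [0.5093, 0.3165, 0.1155]
ee_rot: [-3.137, 0.867, 1.836]
wrist_force: [0.5, -0.0, -4.9]
width: 0.058
finger_force: 30.0
```

Request:
{"op": "carry_out", "data": {
  "commands": [
    [0.015,0,0.0126,0,0,0],
    [0.03,0,0.0252,0,0,0],
    [0.043,0,0.036,0,0,0],
    [0.051,0,0.043,0,0,0],
    [0.0558,0,0.047,0,0,0]
  ]
}}

```text
time: 11.75
tool_pos: [0.5096, 0.3138, 0.0406]
ee_rot: [-3.134, 0.871, 1.84]
wrist_force: [-0.0, -0.1, -4.5]
width: 0.0581
finger_force: 30.0
```

```bash
python3 - <<'E'
from kin import *
from bench import *
o=get_obs();print(o["tool_pos"],o["ee_rot"],o["wrist_force"],o["width"],o["finger_force"])
print("G",o["tool_pos"]-.019*Ro.from_euler("xyz",o["ee_rot"]).apply([0,0,1]))
s=snapshot("side");np.savez("s4.npz",**s);cv2.imwrite("pics/s4.png",cv2.resize(s["img"][100:250,150:350,::-1],None,fx=3,fy=3))
E
```

```text
[0.50955912 0.31377212 0.04055656] [-3.13354072  0.87118124  1.83950899] [-2.01279194e-03 -1.30771862e-01 -4.46796978e+00] 0.05806109855526689 29.99150186777115
G [0.50584738 0.32782732 0.05279071]
```

View pics/s4.png

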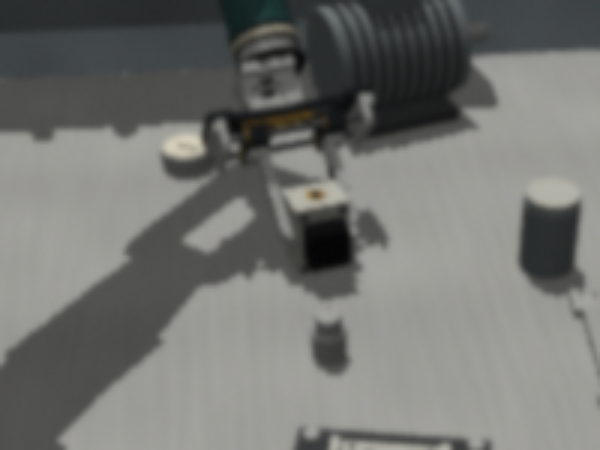

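The crop shows the block held on its end around (320,225), with the coil facing the socket and a small gap beneath it. I'll lower it to contact.

Request:
{"op": "carry_out", "data": {
  "commands": [
    [0.0008,0,0.0006,0,0,0],
    [0.0015,0,0.0013,0,0,0],
    [0.0023,0,0.0019,0,0,0],
    [0.003,0,0.0026,0,0,0],
    [0.0038,0,0.0032,0,0,0]
  ]
}}

```text
time: 12.3
tool_pos: [0.51, 0.3149, 0.0377]
ee_rot: [-3.138, 0.871, 1.837]
wrist_force: [-2.0, 3.4, 2.4]
width: 0.0574
finger_force: 30.0
```

Request:
{"op": "carry_out", "data": {
  "commands": [
    [0.0004,0,0.0003,0,0,0],
    [0.0008,0,0.0006,0,0,0],
    [0.0012,0,0.001,0,0,0],
    [0.0012,0,0.001,0,0,0],
    [0.0012,0,0.001,0,0,0]
  ]
}}

```text
time: 12.8
tool_pos: [0.51, 0.3149, 0.0376]
ee_rot: [-3.139, 0.872, 1.836]
wrist_force: [-4.1, 0.5, 5.4]
width: 0.0576
finger_force: 30.0
```

```bash
python3 - <<'E'
from kin import *
from bench import *
o=get_obs();print(o["tool_pos"],o["ee_rot"],o["wrist_force"],o["wrist_torque"],o["finger_force"])
for n in("side","top"):
    s=snapshot(n);P=cloud(s).reshape(-1,3)
    X=np.array([-.264,.965,0]);Y=np.array([.965,.264,0]);d=P-[.506,.33,0];x=d@X;y=d@Y
    m=(abs(x)<.03)&(abs(y)<.03)&(P[:,2]>.065)&(P[:,2]<.1);Q=np.c_[x,y,P[:,2]][m]
    print(n,m.sum(),"top z med",np.median(Q[:,2]),"x",np.percentile(Q[:,0],[2,98]),"y",np.percentile(Q[:,1],[2,98]))
    w=Q[abs(Q[:,2]-np.median(Q[:,2]))<.008];c=np.linalg.lstsq(np.c_[w[:,:2],np.ones(len(w))],w[:,2],rcond=None)[0];print(" slopes",c)
E
```

```text
[0.5099625  0.31490109 0.03763007] [-3.13941601  0.87189091  1.83555641] [-4.06846767  0.51313609  5.42326003] [-0.0280367   0.13115714 -0.34215269] 29.992361068725586
side 240 top z med 0.08003638560081178 x [-0.02754027  0.01776905] y [-0.02858566  0.0285985 ]
 slopes [0.06811817 0.01925076 0.08052945]
top 369 top z med 0.08012663418809025 x [-0.02561472  0.01959375] y [-0.02872435  0.02830749]
 slopes [0.01262391 0.00278255 0.08031048]
```

```bash
python3 - <<'E'
from kin import *
y=1.836;T=lambda t:tool(y,t);p=np.array([.5100,.3149,.0370])
z=T(-.871).apply([0,0,1]);C=(.5068,.3271,.042)
plan(p-.04*z,T(-.871).as_euler("xyz"),[(p-.14*z,T(-.871),1),(gz((.506,.335,.23),T(0.1)),T(.1),2),(gz(C,T(1.05),.019-.11)+[0,0,.02],T(1.05),2),(gz(C,T(1.05)),T(1.05),1)])
E
```

```text
call [0.0, 0.0, -0.1, 0.0, -0.0, -0.0]
call [-0.0594, 0.0007, 0.0054, 0.0, 0.4855, 0.0]
call [-0.055, 0.0007, -0.0229, 0.0, 0.4855, -0.0]
call [-0.0493, -0.0006, 0.0472, 0.0, 0.475, -0.0]
call [-0.0654, -0.0006, 0.0195, -0.0, 0.475, 0.0]
call [-0.0173, 0.0, 0.12, -0.0, 0.0, -0.0]
```

Request:
{"op": "carry_out", "data": {
  "commands": [
    [0,0,0,0,0,0],
    [0,0,0,0,0,0],
    [0,0,0,0,0,0],
    [0,0,-0.015,0,0,0],
    [0,0,-0.04,0,0,0]
  ],
  "jaw": 1
}}

```text
time: 13.4
tool_pos: [0.5015, 0.3434, 0.0608]
ee_rot: [-3.132, 0.873, 1.84]
wrist_force: [0.7, -0.0, 1.1]
width: 0.093
finger_force: 0.0
```

Request:
{"op": "carry_out", "data": {
  "commands": [
    [0,0,-0.02,0,0,0],
    [0,0,-0.04,0,0,0],
    [0,0,-0.06,0,0,0],
    [0,0,-0.08,0,0,0],
    [0,0,-0.1,0,0,0]
  ]
}}

```text
time: 13.9
tool_pos: [0.4818, 0.4195, 0.1269]
ee_rot: [-3.138, 0.871, 1.838]
wrist_force: [0.4, 1.0, -0.5]
width: 0.0941
finger_force: 0.0
```

Request:
{"op": "carry_out", "data": {
  "commands": [
    [-0.012,0,0.001,0,0.097,0],
    [-0.024,0,0.002,0,0.194,0],
    [-0.036,0,0.003,0,0.291,0],
    [-0.048,0.001,0.004,0,0.388,0],
    [-0.0594,0.0007,0.0054,0,0.4855,0]
  ]
}}

```text
time: 14.4
tool_pos: [0.4943, 0.3782, 0.1697]
ee_rot: [-3.141, 0.381, 1.836]
wrist_force: [-0.6, 0.1, -0.2]
width: 0.0942
finger_force: 0.0
```

Request:
{"op": "carry_out", "data": {
  "commands": [
    [-0.011,0,-0.004,0,0.097,0],
    [-0.022,0,-0.009,0,0.194,0],
    [-0.033,0,-0.014,0,0.291,0],
    [-0.044,0.001,-0.018,0,0.388,0],
    [-0.055,0.0007,-0.0229,0,0.4855,0]
  ]
}}

```text
time: 14.9
tool_pos: [0.5062, 0.3369, 0.2118]
ee_rot: [-3.141, -0.104, 1.836]
wrist_force: [-0.4, -0.7, -0.5]
width: 0.0942
finger_force: 0.0
```

```bash
python3 - <<'E'
from kin import *
from bench import *
o=get_obs();print(o["tool_pos"],o["ee_rot"],o["time"])
y=1.836
print(gz((.506,.335,.23),tool(y,.1)))
X=np.array([np.cos(y),np.sin(y),0]);Y=np.array([np.sin(y),-np.cos(y),0])
for n in("side","top"):
    s=snapshot(n);P=cloud(s).reshape(-1,3)
    d=P-[.5068,.3271,0];m=(abs(d@X)<.06)&(abs(d@Y)<.05)&(P[:,2]>.072)&(P[:,2]<.095)
    print(n,m.sum(),cv2.minAreaRect((P[m,:2]*1000).astype(np.float32)),np.median(P[m,2]))
cv2.imwrite("pics/t5.png",cv2.resize(s["img"][180:290,150:290,::-1],None,fx=4,fy=4))
E
```

```text
[0.50624382 0.33693811 0.21176905] [-3.14106692 -0.10365589  1.83560357] 14.9
[0.50550283 0.33683052 0.21109492]
side 199 ((507.3605651855469, 325.43280029296875), (57.89817810058594, 53.74289321899414), 14.756097793579102) 0.08060215031036574
top 19 ((507.43701171875, 323.5990905761719), (17.658329010009766, 60.21190643310547), 74.07383728027344) 0.07969632261732877
```

View pics/t5.png

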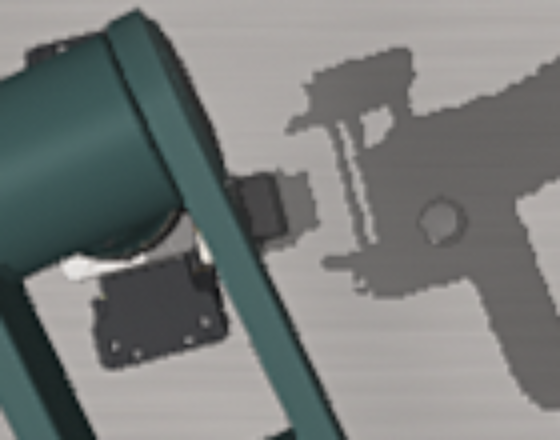

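The arm covers most of the block here; its black coil at (265,210) shows it still standing, and the top is at 80 mm. On to the second grasp.

Request:
{"op": "carry_out", "data": {
  "commands": [
    [-0.01,0,0.009,0,0.095,0],
    [-0.02,0,0.019,0,0.19,0],
    [-0.03,0,0.028,0,0.285,0],
    [-0.04,-0.001,0.038,0,0.38,0],
    [-0.0493,-0.0006,0.0472,0,0.475,0]
  ]
}}

```text
time: 15.5
tool_pos: [0.5165, 0.2944, 0.1579]
ee_rot: [-3.139, -0.577, 1.835]
wrist_force: [-0.4, -0.4, -0.8]
width: 0.0937
finger_force: 0.0
```

Request:
{"op": "carry_out", "data": {
  "commands": [
    [-0.013,0,0.004,0,0.095,0],
    [-0.026,0,0.008,0,0.19,0],
    [-0.039,0,0.012,0,0.285,0],
    [-0.052,-0.001,0.016,0,0.38,0],
    [-0.0654,-0.0006,0.0195,0,0.475,0]
  ]
}}

```text
time: 16.0
tool_pos: [0.5274, 0.2512, 0.1056]
ee_rot: [-3.135, -1.052, 1.832]
wrist_force: [0.1, 0.6, 0.4]
width: 0.0941
finger_force: 0.0
```

```bash
python3 - <<'E'
from kin import *
from bench import *
o=get_obs();print(o["tool_pos"],o["ee_rot"],o["time"],o["joint_positions"].round(3))
y=1.836
X=np.array([np.cos(y),np.sin(y),0]);Y=np.array([np.sin(y),-np.cos(y),0])
s=snapshot("top");P=cloud(s).reshape(-1,3)
d=P-[.5068,.3271,0];x=d@X;yy=d@Y
for lo,hi in((.074,.088),):
    m=(abs(x)<.04)&(abs(yy)<.045)&(P[:,2]>lo)&(P[:,2]<hi)
    print(m.sum(),cv2.minAreaRect((P[m,:2]*1000).astype(np.float32)),"X",np.percentile(x[m],[2,98]),"Y",np.percentile(yy[m],[2,98]))
T=tool(y,1.05);plan(o["tool_pos"],o["ee_rot"],[(gz((.5068,.3271,.042),T),T,1)])
cv2.imwrite("pics/t6.png",cv2.resize(s["img"][180:290,150:290,::-1],None,fx=4,fy=4))
E
```

```text
[0.52740128 0.25124474 0.10559104] [-3.13541977 -1.05233475  1.8317289 ] 16.0 [-0.163  0.42   1.541  0.924  1.718 -0.552]
351 ((505.4725646972656, 326.34381103515625), (58.42538833618164, 46.86687088012695), 17.71372413635254) X [-0.02132891  0.02173496] Y [-0.02900967  0.0263674 ]
call [-0.0163, 0.0003, 0.1188, -0.0025, -0.0023, -0.0021]
```

View pics/t6.png

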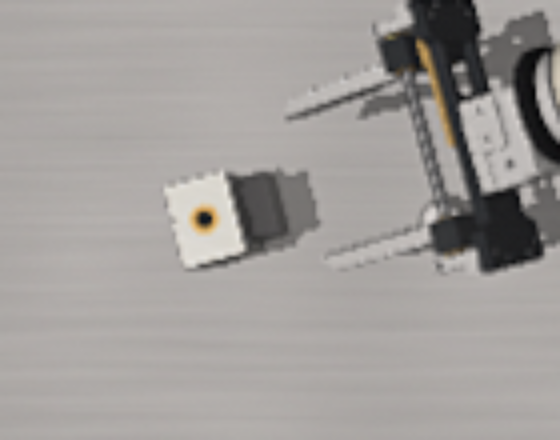

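The crop shows the block standing on end at (205,218), coil towards the open gripper, and the fingers will pass either side of it.

Request:
{"op": "carry_out", "data": {
  "commands": [
    [-0.008,0,0.025,0,0,0],
    [-0.016,0,0.05,0,0,0],
    [-0.016,0,0.08,0,0,0],
    [-0.016,0,0.105,0,0,0],
    [-0.016,0,0.119,0,0,0]
  ]
}}

```text
time: 16.55
tool_pos: [0.5005, 0.3451, 0.0318]
ee_rot: [-3.131, -1.049, 1.83]
wrist_force: [-0.4, -0.3, 0.0]
width: 0.094
finger_force: 0.0
```

Request:
{"op": "carry_out", "data": {
  "commands": [
    [0,0,0,0,0,0],
    [0,0,0,0,0,0],
    [0,0,0,0,0,0],
    [0,0,0,0,0,0],
    [0,0,0,0,0,0]
  ],
  "jaw": 0
}}

```text
time: 17.05
tool_pos: [0.503, 0.342, 0.0334]
ee_rot: [-3.136, -1.05, 1.83]
wrist_force: [1.2, -2.7, 2.6]
width: 0.0578
finger_force: 29.9
```

```bash
cat > m2.py <<'E'
from kin import *
from scipy.optimize import minimize
def fixture(s):
    P=cloud(s);Q=P.reshape(-1,3);I=s["img"].reshape(-1,3).astype(int)
    r=np.hypot(Q[:,0]-.54,Q[:,1]+.013)<.125
    def run(pl,bg,hx,hy,x0):
        def cost(p):
            c,s_=np.cos(p[2]),np.sin(p[2]);M=np.array([[c,-s_],[s_,c]])
            ins=lambda X:np.maximum(abs((X-p[:2])@M)[:,0]-hx,abs((X-p[:2])@M)[:,1]-hy)
            return np.clip(ins(pl),0,6).sum()+np.clip(-ins(bg),0,6).sum()
        return min((minimize(cost,[x0[0],x0[1],a],method="Nelder-Mead",options=dict(initial_simplex=np.array([[x0[0]-3,x0[1],a],[x0[0]+3,x0[1]-3,a],[x0[0],x0[1]+4,a],[x0[0],x0[1],a+.06]]))) for a in(-.18,-.22,-.26)),key=lambda o:o.fun)
    z=Q[:,2]
    b=run(Q[r&(z>.006)&(z<.05)][:,:2]*1000,Q[r&(z<.006)][:,:2]*1000,85,55,(540,-13.5));print("plate",b.x.round(3),round(b.fun))
    r2=np.hypot(Q[:,0]-.54,Q[:,1]+.013)<.075
    bri=I.sum(1)>380
    b=run(Q[r2&bri&(z>.013)][:,:2]*1000,Q[r2&~bri&(z<.0175)][:,:2]*1000,51,30,(540,-13.5));print("pad",b.x.round(3),round(b.fun))
if __name__=="__main__":
    fixture(np.load("t3.npz"))
    from bench import *
    o=get_obs();print(o["tool_pos"],o["ee_rot"],o["wrist_force"],o["width"],o["finger_force"])
    for n in("side","top"):
        s=snapshot(n);print(n);fixture(s)
E
python3 m2.py
```

```text
plate [ 5.3982e+02 -1.3851e+01 -2.1700e-01] 394
pad [ 5.4016e+02 -1.4119e+01 -2.2300e-01] 5
[0.50296762 0.34202667 0.03339495] [-3.13649475 -1.04982844  1.82971677] [ 1.18963985 -2.74297045  2.5686963 ] 0.057843218781322814 29.924369752407074
side
plate [ 5.41775e+02 -1.32340e+01 -2.20000e-01] 184
pad [ 5.41211e+02 -8.33900e+00 -1.80000e-01] 6
top
plate [ 5.39996e+02 -1.47580e+01 -2.22000e-01] 209
pad [ 5.37e+02 -1.35e+01 -1.80e-01] 0
```

```bash
cat > p3.py <<'E'
from kin import *
y0,t0=1.832,1.05;y1,t1=2.923,1.05-1.571
p=np.array([.503,.342,.033]);T0=tool(y0,t0);G0=p-.019*T0.apply([0,0,1])
G1=G0+[0,0,.12];E=np.array([.5378,-.0132,.16])
L=[(gz(G1,T0),T0,1)];N=6;q=Q0
for i in range(1,N+1):
    a=i/N;T=tool(y0+(y1-y0)*a,t0+(t1-t0)*a);G=G1+(E-G1)*a;L.append((gz(G,T),T,1))
    q=chk(G,y0+(y1-y0)*a,t0+(t1-t0)*a,q)
plan(p,T0.as_euler("xyz"),L)
E
python3 p3.py
```

```text
[0.512 0.27  0.162] yaw 2.01 tilt 0.79 [ 0.    0.31  1.43  0.71  1.75 -0.44] err 0.0000 wrist [0.613 0.057 0.396]
[0.517 0.213 0.162] yaw 2.20 tilt 0.53 [ 0.03  0.28  1.36  0.44  1.79 -0.56] err 0.0000 wrist [0.615 0.078 0.448]
[0.523 0.156 0.161] yaw 2.38 tilt 0.26 [ 0.07  0.21  1.38  0.2   1.73 -0.73] err 0.0000 wrist [0.585 0.096 0.481]
[0.528 0.1   0.161] yaw 2.56 tilt 0.00 [ 0.08  0.08  1.5   0.    1.56 -0.91] err 0.0000 wrist [0.528 0.099 0.492]
[0.533 0.043 0.16 ] yaw 2.74 tilt -0.26 [ 0.04 -0.09  1.69 -0.11  1.3  -1.11] err 0.0000 wrist [0.454 0.076 0.481]
[ 0.538 -0.013  0.16 ] yaw 2.92 tilt -0.52 [-0.09 -0.27  1.91 -0.08  0.98 -1.42] err 0.0000 wrist [0.377 0.023 0.448]
call [0.1041, 0.0, -0.0597, 0.0, 0.0, 0.0]
call [-0.0332, -0.0121, -0.0492, 0.145, -0.2611, -0.1106]
call [-0.0429, -0.0214, -0.0382, 0.1114, -0.2611, -0.1444]
call [-0.0474, -0.0298, -0.0249, 0.0702, -0.2611, -0.1683]
call [-0.0463, -0.0373, -0.0114, 0.0243, -0.2611, -0.1807]
call [-0.0402, -0.0435, -0.0003, -0.0233, -0.2611, -0.1809]
call [-0.0305, -0.0484, 0.0066, -0.0693, -0.2611, -0.1687]
```

Request:
{"op": "carry_out", "data": {
  "commands": [
    [0.01,0,-0.006,0,0,0],
    [0.03,0,-0.017,0,0,0],
    [0.055,0,-0.0315,0,0,0],
    [0.08,0,-0.046,0,0,0],
    [0.104,0,-0.06,0,0,0]
  ]
}}

```text
time: 17.65
tool_pos: [0.5024, 0.3421, 0.1528]
ee_rot: [-3.131, -1.048, 1.825]
wrist_force: [0.6, 1.2, -4.9]
width: 0.0578
finger_force: 30.0
```

Request:
{"op": "carry_out", "data": {
  "commands": [
    [-0.0066,-0.0024,-0.0098,0.029,-0.0522,-0.0221],
    [-0.0133,-0.0048,-0.0197,0.058,-0.1044,-0.0442],
    [-0.02,-0.0073,-0.0295,0.087,-0.1567,-0.0664],
    [-0.0266,-0.0097,-0.0394,0.116,-0.2089,-0.0885],
    [-0.0332,-0.0121,-0.0492,0.145,-0.2611,-0.1106]
  ]
}}

```text
time: 18.15
tool_pos: [0.5063, 0.2811, 0.1476]
ee_rot: [-3.134, -0.785, 2.011]
wrist_force: [0.3, 0.1, -5.1]
width: 0.0578
finger_force: 30.0
```

Request:
{"op": "carry_out", "data": {
  "commands": [
    [-0.0086,-0.0043,-0.0076,0.0223,-0.0522,-0.0289],
    [-0.0172,-0.0086,-0.0153,0.0446,-0.1044,-0.0578],
    [-0.0257,-0.0128,-0.0229,0.0668,-0.1567,-0.0866],
    [-0.0343,-0.0171,-0.0306,0.0891,-0.2089,-0.1155],
    [-0.0429,-0.0214,-0.0382,0.1114,-0.2611,-0.1444]
  ]
}}

```text
time: 18.65
tool_pos: [0.5117, 0.2204, 0.1443]
ee_rot: [-3.136, -0.525, 2.196]
wrist_force: [0.5, -0.5, -5.4]
width: 0.0581
finger_force: 30.0
```

Request:
{"op": "carry_out", "data": {
  "commands": [
    [-0.0095,-0.006,-0.005,0.014,-0.0522,-0.0337],
    [-0.019,-0.0119,-0.01,0.0281,-0.1044,-0.0673],
    [-0.0284,-0.0179,-0.0149,0.0421,-0.1567,-0.101],
    [-0.0379,-0.0238,-0.0199,0.0562,-0.2089,-0.1346],
    [-0.0474,-0.0298,-0.0249,0.0702,-0.2611,-0.1683]
  ]
}}

```text
time: 19.15
tool_pos: [0.5187, 0.16, 0.1422]
ee_rot: [-3.137, -0.265, 2.38]
wrist_force: [-0.1, -0.6, -5.5]
width: 0.058
finger_force: 30.0
```

Request:
{"op": "carry_out", "data": {
  "commands": [
    [-0.0093,-0.0075,-0.0023,0.0049,-0.0522,-0.0361],
    [-0.0185,-0.0149,-0.0046,0.0097,-0.1044,-0.0723],
    [-0.0278,-0.0224,-0.0068,0.0146,-0.1567,-0.1084],
    [-0.037,-0.0298,-0.0091,0.0194,-0.2089,-0.1446],
    [-0.0463,-0.0373,-0.0114,0.0243,-0.2611,-0.1807]
  ]
}}

```text
time: 19.65
tool_pos: [0.5269, 0.1005, 0.1408]
ee_rot: [-3.138, -0.006, 2.563]
wrist_force: [-0.2, 0.6, -6.0]
width: 0.0578
finger_force: 30.0
```

Request:
{"op": "carry_out", "data": {
  "commands": [
    [-0.008,-0.0087,0,-0.0047,-0.0522,-0.0362],
    [-0.0161,-0.0174,0,-0.0093,-0.1044,-0.0724],
    [-0.0241,-0.0261,0,-0.014,-0.1567,-0.1085],
    [-0.0322,-0.0348,0,-0.0186,-0.2089,-0.1447],
    [-0.0402,-0.0435,0,-0.0233,-0.2611,-0.1809]
  ]
}}

```text
time: 20.15
tool_pos: [0.5361, 0.0423, 0.1402]
ee_rot: [-3.139, 0.254, 2.745]
wrist_force: [-0.0, -0.0, -4.6]
width: 0.0578
finger_force: 30.0
```

Request:
{"op": "carry_out", "data": {
  "commands": [
    [-0.0061,-0.0097,0.0013,-0.0139,-0.0522,-0.0337],
    [-0.0122,-0.0194,0.0026,-0.0277,-0.1044,-0.0675],
    [-0.0183,-0.029,0.004,-0.0416,-0.1567,-0.1012],
    [-0.0244,-0.0387,0.0053,-0.0554,-0.2089,-0.135],
    [-0.0305,-0.0484,0.0066,-0.0693,-0.2611,-0.1687]
  ]
}}

```text
time: 20.65
tool_pos: [0.5456, -0.0142, 0.1408]
ee_rot: [-3.141, 0.514, 2.927]
wrist_force: [-0.2, 0.5, -4.8]
width: 0.0579
finger_force: 30.0
```

Request:
{"op": "carry_out", "data": {
  "commands": [
    [0,0,0,0,0,0],
    [0,0,0,0,0,0],
    [0,0,0,0,0,0],
    [0,0,0,0,0,0],
    [0,0,0,0,0,0]
  ]
}}

```text
time: 21.15
tool_pos: [0.5482, -0.014, 0.1433]
ee_rot: [-3.14, 0.518, 2.927]
wrist_force: [0.2, 0.1, -5.9]
width: 0.0576
finger_force: 30.0
```

```bash
python3 - <<'E'
from kin import *
from bench import *
o=get_obs();R=Ro.from_euler("xyz",o["ee_rot"]);print(o["tool_pos"],o["wrist_force"],"err rot",(tool(2.923,-.521).inv()*R).as_rotvec(),"G",o["tool_pos"]-.019*R.apply([0,0,1]))
for n in("side","top"):
    s=snapshot(n);np.savez(n+"7.npz",**s);cv2.imwrite(f"pics/{n}7.png",cv2.resize(s["img"][170:290,230:380,::-1] if n=="side" else s["img"][140:270,240:390,::-1],None,fx=2.6,fy=2.6))
a=cv2.imread("pics/side7.png");b=cv2.imread("pics/top7.png");o=np.zeros((340,790,3),np.uint8);o[:a.shape[0],:390]=a[:,:390];o[:b.shape[0],400:790]=b[:340];cv2.imwrite("pics/c7.png",o)
E
```

```text
[ 0.54816857 -0.01404273  0.14330326] [ 0.2252907   0.12138014 -5.89245027] err rot [-0.00044207  0.00335766 -0.0032168 ] G [ 0.53898869 -0.01201199  0.15981405]
```

View pics/c7.png

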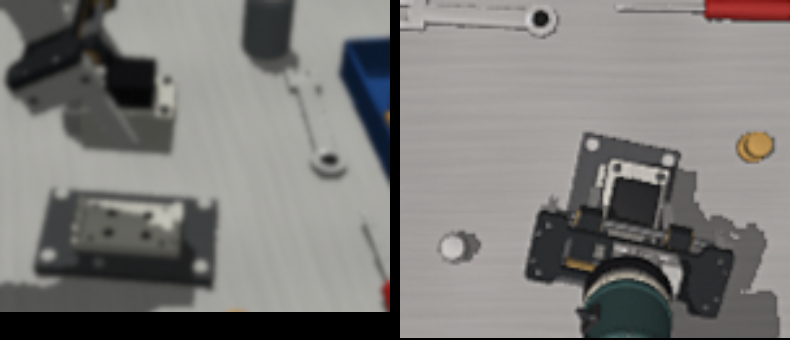

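The left half shows the block coil-up above the fixture at (130,100), with the pad at (128,225). The right half confirms this from above. Before lowering I'll measure the block against the fixture in each camera.

```bash
cat > m3.py <<'E'
from kin import *
def blk(s,F,G,tag):
    P=cloud(s).reshape(-1,3);C=s["img"].reshape(-1,3).astype(int).sum(1)
    X=np.array([np.cos(-.219),np.sin(-.219),0]);Y=np.array([-X[1],X[0],0])
    d=P-np.r_[F,G[2]];x=d@X;y=d@Y;z=d[:,2]
    near=(abs(x)<.06)&(abs(y)<.045)
    e=lambda v:(np.percentile(v,[1,99])*1000).round(1)
    pr=lambda n,m:print(tag,n,m.sum(),"x",e(x[m]),"y",e(y[m]),"z",e(z[m]))
    m=near&(z>.038)&(z<.055)&(C<150);pr("coil top",m)
    c=np.linalg.lstsq(np.c_[x[m],y[m],np.ones(m.sum())],z[m],rcond=None)[0];print("  slopes x,y",c.round(3))
    m=near&(z>.012)&(z<.03)&(C>300)&(x>0);pr("cub top far",m)
    m=near&(abs(y+.029)<.006)&(z>-.03)&(z<.014)&(C>200);pr("side face",m)
    if tag=="side":
        b=np.array([[xx,np.percentile(z[m&(abs(x-xx)<.004)],3)] for xx in np.arange(-.03,.031,.01) if (m&(abs(x-xx)<.004)).sum()>5]);print("  bottom edge",(b*1000).round(1).tolist(),"slope",np.polyfit(b[:,0],b[:,1],1)[0].round(3))
        c=np.linalg.lstsq(np.c_[x[m],np.ones(m.sum())],y[m],rcond=None)[0];print("  face yaw rel fixture",c.round(4))
if __name__=="__main__":
    G=np.array([.539,-.012,.160])
    blk(np.load("side7.npz"),[.5415,-.0132],G,"side");blk(np.load("top7.npz"),[.5400,-.0142],G,"top")
E
python3 m3.py
```

```text
side coil top 247 x [-21.1  22.2] y [-22.8  29.7] z [38.2 48.2]
  slopes x,y [0.001 0.054 0.045]
side cub top far 116 x [23.6 41. ] y [-27.6  29.5] z [17.9 24.7]
side side face 311 x [-38.3  39.7] y [-33.5 -24.5] z [-23.4  13.6]
  bottom edge [[-30.0, -19.5], [-20.0, -21.8], [-10.0, -21.2], [0.0, -12.3], [10.0, -22.5], [20.0, -22.6], [30.0, -20.2]] slope -0.018
  face yaw rel fixture [ 0.0031 -0.0277]
top coil top 301 x [-19.6  21.7] y [-28.1  22.8] z [41.3 50.7]
  slopes x,y [-0.002 -0.006  0.046]
top cub top far 164 x [ 0.9 39.9] y [-26.8  30.8] z [14.7 26.3]
top side face 10 x [ 1.2 13.2] y [-34.3 -28.7] z [-7.3 12.2]
```

```bash
python3 - <<'E'
from kin import *
T=tool(2.927,-.518);p=np.array([.5482,-.0140,.1433])
X=np.array([np.cos(-.219),np.sin(-.219),0]);Y=np.array([-X[1],X[0],0])
q=p-.0005*X-.001*Y
t=tool(2.924,-.519).as_euler("xyz");R=tool(2.923,-.519)
plan(p,T.as_euler("xyz"),[(q-[0,0,.075],R,1),(q-[0,0,.105],R,1),(q-[0,0,.113],R,1)])
E
```

```text
call [0.0376, -0.001, 0.0649, 0.002, -0.001, 0.0035]
call [0.0149, -0.0, 0.026, 0.0, 0.0, 0.0]
call [0.004, -0.0, 0.0069, 0.0, 0.0, 0.0]
```

Request:
{"op": "carry_out", "data": {
  "commands": [
    [0.0075,0,0.013,0,0,0.001],
    [0.015,0,0.026,0.001,0,0.002],
    [0.023,-0.001,0.039,0.002,-0.001,0.003],
    [0.03,-0.001,0.052,0.002,-0.001,0.0035],
    [0.0376,-0.001,0.065,0.002,-0.001,0.0035]
  ]
}}

```text
time: 21.75
tool_pos: [0.5474, -0.0154, 0.0677]
ee_rot: [-3.14, 0.519, 2.922]
wrist_force: [-0.9, 0.3, -4.9]
width: 0.0578
finger_force: 30.0
```

Request:
{"op": "carry_out", "data": {
  "commands": [
    [0.005,0,0.009,0,0,0],
    [0.009,0,0.016,0,0,0],
    [0.013,0,0.022,0,0,0],
    [0.014,0,0.0243,0,0,0],
    [0.014,0,0.0243,0,0,0]
  ]
}}

```text
time: 22.25
tool_pos: [0.5471, -0.0155, 0.0399]
ee_rot: [-3.14, 0.519, 2.922]
wrist_force: [-0.1, 0.4, -5.2]
width: 0.0577
finger_force: 30.0
```

```bash
python3 - <<'E'
from m3 import *
from m2 import fixture
from bench import *
o=get_obs();R=Ro.from_euler("xyz",o["ee_rot"]);G=o["tool_pos"]-.019*R.apply([0,0,1]);print("G",G,o["wrist_force"],o["ee_rot"])
for n,F in(("side",[.5415,-.0132]),("top",[.5400,-.0142])):
    s=snapshot(n);blk(s,F,G,n)
E
```

```text
G [ 0.53791073 -0.01346571  0.05640602] [-0.0880585   0.38952463 -5.18537452] [-3.13978541  0.51893495  2.92242911]
side coil top 245 x [-22.4  21.4] y [-24.6  30.5] z [38.2 49.4]
  slopes x,y [0.01  0.057 0.046]
side cub top far 121 x [22.4 40. ] y [-30.7  25.6] z [13.8 25.5]
side side face 259 x [-46.3  47.4] y [-34.1 -24.1] z [-27.   13.7]
  bottom edge [[-30.0, -20.4], [-20.0, -19.5], [0.0, -26.9], [10.0, -19.9], [20.0, -19.8], [30.0, -21.3]] slope -0.007
  face yaw rel fixture [-0.0056 -0.0292]
top coil top 248 x [-20.3  21.1] y [-28.6  20.8] z [40.4 52.4]
  slopes x,y [-0.017 -0.011  0.047]
top cub top far 141 x [ 0.8 39.1] y [-33.4  29.3] z [13.9 27.1]
top side face 10 x [-26.4  49.2] y [-34.4 -23.4] z [-24.8  13.4]
```

Request:
{"op": "carry_out", "data": {
  "commands": [
    [0.001,0,0.0017,0,0,0],
    [0.002,0,0.0035,0,0,0],
    [0.003,0,0.0052,0,0,0],
    [0.004,0,0.007,0,0,0],
    [0.005,0,0.0087,0,0,0]
  ]
}}

```text
time: 22.85
tool_pos: [0.547, -0.0156, 0.0298]
ee_rot: [-3.14, 0.519, 2.922]
wrist_force: [0.1, -0.3, -4.9]
width: 0.0578
finger_force: 30.0
```

Request:
{"op": "carry_out", "data": {
  "commands": [
    [0.0003,0,0.0005,0,0,0],
    [0.0006,0,0.001,0,0,0],
    [0.0008,0,0.0014,0,0,0],
    [0.001,0,0.0017,0,0,0],
    [0.001,0,0.0017,0,0,0]
  ]
}}

```text
time: 23.35
tool_pos: [0.5479, -0.0156, 0.0293]
ee_rot: [-3.14, 0.521, 2.922]
wrist_force: [-3.4, 0.2, 2.8]
width: 0.058
finger_force: 30.0
```

Request:
{"op": "carry_out", "data": {
  "commands": [
    [0,0,0,0,0,0],
    [0,0,0,0,0,0],
    [0,0,0,0,0,0],
    [0,0,-0.005,0,0,0],
    [0,0,-0.025,0,0,0]
  ],
  "jaw": 1
}}

```text
time: 23.85
tool_pos: [0.5337, -0.0128, 0.048]
ee_rot: [-3.139, 0.515, 2.922]
wrist_force: [-0.6, 0.1, 0.2]
width: 0.0925
finger_force: 0.0
```

Request:
{"op": "carry_out", "data": {
  "commands": [
    [0,0,-0.03,0,0,0],
    [0,0,-0.065,0,0,0],
    [0,0,-0.1,0,0,0],
    [0,0,-0.135,0,0,0],
    [0,0,-0.17,0,0,0]
  ]
}}

```text
time: 24.35
tool_pos: [0.4517, 0.006, 0.199]
ee_rot: [-3.14, 0.52, 2.922]
wrist_force: [-0.1, 0.4, 0.7]
width: 0.0942
finger_force: 0.0
```

```bash
python3 - <<'E'
from m3 import *
from bench import *
o=get_obs();print(o["tool_pos"],o["wrist_force"],o["time"])
for n,F in(("side",[.5415,-.0132]),("top",[.5400,-.0142])):
    s=snapshot(n);blk(s,F,np.array([.54,-.014,.0445]),n);I=s["img"][150:270,240:440,::-1] if n=="top" else s["img"][190:400,190:400,::-1]
    cv2.imwrite(f"pics/{n}9.png",cv2.resize(I,(390,int(390*I.shape[0]/I.shape[1]))))
a=cv2.imread("pics/side9.png");b=cv2.imread("pics/top9.png");o=np.zeros((400,790,3),np.uint8);o[:a.shape[0],:390]=a;o[:b.shape[0],400:]=b;cv2.imwrite("pics/c9.png",o)
E
```

```text
[0.45174607 0.00599784 0.19902921] [-0.061758    0.43880047  0.68601448] 24.35
side coil top 217 x [-17.4  21.5] y [-24.6  15.2] z [38.6 50.1]
  slopes x,y [-0.002  0.087  0.047]
side cub top far 118 x [23.1 40.8] y [-29.9  27.6] z [16.1 27.2]
side side face 473 x [-48.6  50. ] y [-32.5 -24.6] z [-28.5  13.5]
  bottom edge [[-30.0, -27.3], [-20.0, -27.2], [-10.0, -27.2], [0.0, -29.0], [10.0, -27.2], [20.0, -25.7], [30.0, -24.4]] slope 0.042
  face yaw rel fixture [ 0.001 -0.029]
top coil top 243 x [-19.9  21. ] y [-20.7  20.6] z [41.5 53. ]
  slopes x,y [0.008 0.015 0.047]
top cub top far 135 x [ 1.6 39.1] y [-27.9  29. ] z [16.5 27.5]
top side face 20 x [-57.6  57.1] y [-34.4 -23.2] z [-29.5 -10.3]
```

View pics/c9.png

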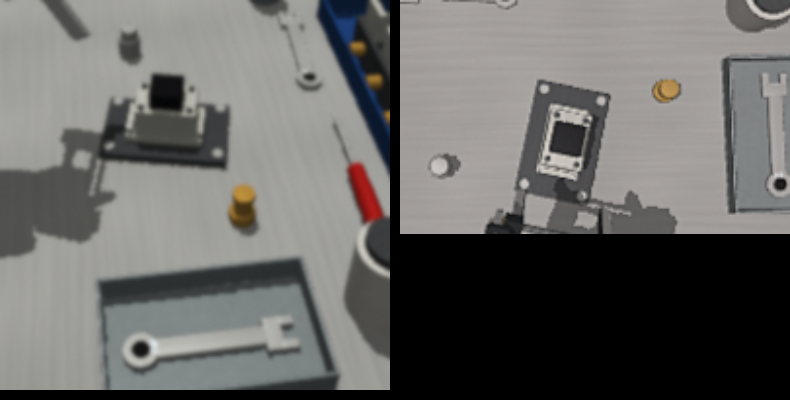

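The left half shows the block coil-up between the stops at (167,115) and the spanner flat in the tray at (210,340). The right half shows the block centred on the pad at (568,140). The measured heights match a seated block, so I'm handing in.

```bash
python3 -c "
from bench import *
print(close_job())"
```

```text
the job is handed in; nothing more can be done
None
```

Job handed in, verdict not shown: the spanner lies flat mid-tray, and the valve block, turned in two quarter turns, sits coil-up between the stops, within about 1 mm of the pad centre by camera.

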